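# Pasta machine one setting thinner

## Robot

A 6-joint arm with a two-finger parallel gripper is mounted at the origin on a cart in front of the work surface, level with it; the furniture and walls round the work are solid. World frame = base frame: x ahead of the robot, y to its left, z up, the work surface at z = 0. Lengths are in m, angles in rad, forces in N, time in s.
With the tool pointing down it reaches from about 0.425 to 0.95 m from the base axis. Payload 3.5 kg.
Tool frame: the origin (TCP) lies midway between the tips of the shut fingers; the grasp point (between the pads) lies 19 mm behind it; z points along the fingers, y is the line along which they close (so a half turn about z gives the same grasp; the last joint's range is limited). The gripper opens to 85 mm and grips with 20 to 120 N. Pads are 22 mm wide; open, the fingers measure 114 mm over their backs; the gripper's body (76 mm by 85 mm) begins 54 mm behind the grasp point. The pads swing forward as they close: fully open they stand 13 mm farther back than shut.
Start: joints at [-1.292, 0.286, 1.577, -0, 1.279, -0.15], TCP at [0.281, -0.614, 0.231] pointing down, gripper open.
Joint ranges: [-2.77, 2.77], [-0.9, 2.22], [0.21, 2.48], [-1.53, 4.67], [0.24, 2.81], [-2.84, 2.84]. Speed limits (rad/s): [2.79, 2.79, 3.14, 3.14, 3.14, 3.14].

## Interface

Orientations are given as a unit quaternion [x, y, z, w].
In Python, from plant import ctrl gives the robot as it stands.
- The arm moves only by the tool send_rows, never from a script. Its argument "series" is a list that holds one entry, the list of rows, each a list of 7 numbers: the shift along the tool's x, y, z in cm, then the turn, a rotation vector about the tool's x, y, z in rad, then the opening, from -1 (shut) to 1 (fully open). In form: [[[x, y, z, rx, ry, rz, jaw], ...]]. A call has 1 to 10 rows; each row shifts and turns the commanded pose from where the row before left it, along the tool's axes as they then stand; what a row does not reach is not made up. A row lasts 1/8 s, in which the tool goes at most 62.5 mm and 10.7 degrees, less where a joint would pass 70% of its speed; a pose out of reach is approached as far as the arm can. A call is refused whole if a number of a shift passes 6.25 or a number of a turn 0.188, either way. A call with a gripper value outside its range is refused whole. The fingers move at their own pace and stop on an object; "force" is the grip in N (left out, the last holds). Time passes only in rows, so rows that do not move let the fingers close. It gives the time, the measured TCP pose, the force, the opening and the grip force at its end, in the units of the state.
- ctrl.get_state(): the state, without advancing time (a new reading comes with each control period).
- ctrl.read_camera(name): name is "scene" or "top"; returns a dict with "img" (420x560x3 uint8, red, green, blue), "fx", "fy", "cx", "cy" (pixels), "R" (3x3) and "t" (3): a world point X has camera coordinates R X + t. Camera axes: x right, y down, z forward; pixel columns grow to the right and rows downward; lengths in m; the calibration is good to about 2 mm. A picture is of the moment at which its call begins. There is no depth.
- ctrl.sign_off(): hands the job in; it is judged then, once.
The state is a dict: "time": time; "qpos": joint angles; "dq": joint speeds; "joint_efforts": joint torques, N m; "eef_pos": TCP position; "tcp_rot": TCP orientation; "contact_force": force on the tool from outside, world axes, zero at the start; "wrist_torque": the same for the moment, N m; "opening": opening from 0.0 (shut) to 1.0 (fully open); "finger_force": force on a finger pad.
Only numpy, scipy, OpenCV 4.12 (cv2) and the standard library are available. Lean on these libraries where they do the work, as an engineer would, in place of code of your own. Each camera call takes 0.05 s, during which the arm holds its last target. There are 200 camera calls.

## Task

Set the pasta machine one notch thinner. On its side is a lever locked by a spring plunger: pull the black bobbin grip straight out until the pin is clear of its hole, swing the lever to the very next hole towards the thinner marks (clockwise as you face that side), and let the plunger spring fully home there. Leave the crank, the salt shaker, the garlic and the onion where they are.

Things in the scene. Friction and masses are not known exactly. Their poses are not given: they have to be found in the camera images.
- pasta_machine: steel pasta machine, fast on suction feet; 150 mm over its two arched side plates, 180 mm wide, 170 high. Origin: worktop under its middle. -x points out of the regulator side (the plate with five holes, lever and black grip; outer face at x = -75 mm), +y to the left as you face that side, z up. Dark bars under the holes, 9 mm thick at the left one to 2 mm at the right, show sheet thickness
- axle (a point): centre of the lever's axle on the regulator plate's outer face, 80 mm above the worktop; the lever turns about the machine's x axis here. The five countersunk 13 mm holes lie on a circle of 70 mm radius round it, 20 degrees apart, the middle one straight above; the plate is 6 mm thick
- start_hole (a point): mouth of the hole in which the pin sits at the start, second from the left, 20 degrees left of straight up (in the plate's outer face, 70 mm from the axle)
- next_hole (a point): mouth of the hole to go to, the middle one, straight above the axle (in the plate's outer face, 150 mm above the worktop)
- grip_neck (a point): middle of the black bobbin grip's neck, on the plunger's level axis (machine -x is out); 37 mm out from the plate when home; moves with the grip. Neck 16 mm thick, 30 mm long (15 mm each way along the axis); outside it a round head 40 mm in diameter, 20 mm long; inside it the lever's end, a sleeve 22 mm in diameter
- lever (a joint): turn of the lever, rad: 0 at the start hole, grows clockwise as you face the regulator side (to thinner), 0.349 at the next hole; stops at -0.39 and 1.09. It stays where it is left (about 2 N at the grip to move it); with the pin in a hole it has about 0.02 rad of play either way
- plunger (a joint): how far the plunger is pulled out, m: 0 fully home, 0.011 and more clear of the plate, 0.017 its stop. A spring draws it in with 7.5 N (home) to 12 N (fully out). Let go between holes, the pin rests on the plate at about 0.011; within about 4 mm of a hole its round tip finds the hole by itself
- crank: the machine's loose crank lying on the worktop, bent steel rod with a wooden grip, 150 x 107 mm, 26 mm high; to be left alone. Origin: on the worktop under the free end of its shaft
- salt_shaker: glass salt shaker with a grey top, 44 mm wide, 90 mm high; to be left alone. Origin: centre of its foot
- garlic: bulb of garlic, 56 mm; to be left alone. Origin: its underside
- onion: red onion, 67 mm wide, 71 mm high; to be left alone. Origin: its underside

How it is judged:
On the way:
1. the plunger is pulled out until its pin is clear of the hole (value of joint plunger above 0.01 m), for 0.1 s.
At the end, for the whole second after the job is handed in: the lever stands at the next hole (0.349 rad, within 0.05), the plunger is home in it (within 2 mm) and the lever is at rest (value of joint lever between 0.299 and 0.399 rad and value of joint plunger below 0.002 m and velocity of joint lever between -0.05 and 0.05 rad/s); the robot touches nothing.
It fails at once if the crank is shifted by more than 30 mm (distance of crank from where it was at the start of the episode above 0.03 m).
It fails at once if the salt shaker is shifted by more than 30 mm or tipped over (distance of salt_shaker from where it was at the start of the episode above 0.03 m or angle between salt_shaker's own z axis and vertical above 0.5 rad).
It fails at once if the garlic is shifted by more than 30 mm (distance of garlic from where it was at the start of the episode above 0.03 m).
It fails at once if the onion is shifted by more than 30 mm (distance of onion from where it was at the start of the episode above 0.03 m).
It also fails if it takes over 29 s, if anything falls off the work surface, if the arm or the gripper's body presses on something with over 40 N, if the wrist force passes 120 N, or if a joint passes its speed limit or range.

## Working session

There is one attempt and no reset: what is moved stays moved. The work goes in short steps, Python scripts to look and compute and a tool call to move; the robot and the scene stay as the last step left them, time stands still between calls to the robot, and variables do not carry over. Pictures are saved under pics/ and viewed, at most 10 in all, crops included, and the job is handed in when it is done.

Besides the shell and the picture viewer there is one more tool, called after "Emit:" by a JSON object that holds its "fn" and its "kwargs", one argument or row to a line. send_rows: Moves the arm, as the interface text tells. Its arguments: {"type":"object","properties":{"series":{"type":"array"},"force":{"type":"number"}},"required":["series"]}

```bash
mkdir -p pics; ls; python3 - <<'E'
from plant import ctrl
import cv2,numpy as np
print(ctrl.get_state())
for n in("scene","top"):
    c=ctrl.read_camera(n); cv2.imwrite(f"pics/{n}0.png",c["img"][:,:,::-1])
    np.savez(f"{n}0.npz",**c); print(n,{k:np.round(c[k],3).tolist() for k in c if k!="img"})
E
```

```text
pics
{'time': 0.0, 'qpos': array([-1.29203536e+00,  2.87192254e-01,  1.57818782e+00,  2.42031106e-06,
        1.27860259e+00, -1.49978267e-01]), 'dq': array([-0.00121263,  0.00053775, -0.00190853,  0.0012256 , -0.00078151,
        0.00137172]), 'joint_efforts': array([-4.81843608e-05, -4.05979908e+01, -2.92627877e+01, -1.73323897e-04,
        5.84775611e-03, -2.23958644e-06]), 'eef_pos': array([ 0.28047047, -0.61324345,  0.2299236 ]), 'tcp_rot': array([ 9.77110068e-01,  2.12731022e-01, -7.57389131e-05, -1.19260511e-03]), 'contact_force': array([-0.16309502,  0.14842801,  0.29221936]), 'wrist_torque': array([ 0.04564048, -0.00611231, -0.0032376 ]), 'finger_force': 0.0, 'opening': 1.0023760382868696}
scene {'fx': 467.756, 'fy': 467.756, 'cx': 280.243, 'cy': 217.236, 'R': [[-0.629, -0.777, -0.008], [-0.404, 0.336, -0.851], [0.664, -0.532, -0.525]], 't': [0.334, 0.284, 0.652]}
top {'fx': 452.664, 'fy': 452.664, 'cx': 282.199, 'cy': 211.609, 'R': [[-0.002, -1.0, 0.031], [-0.987, -0.004, -0.162], [0.162, -0.031, -0.986]], 't': [0.007, 0.513, 0.981]}
```

View pics/scene0.png

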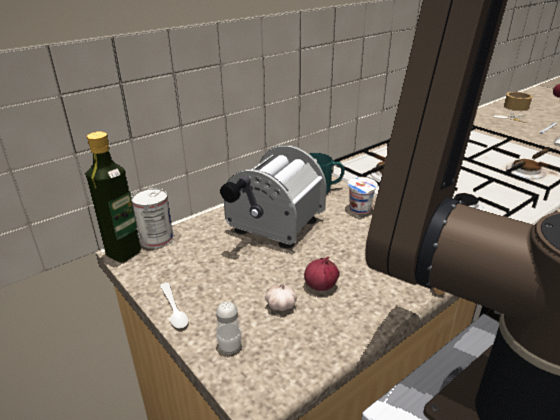

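View pics/top0.png

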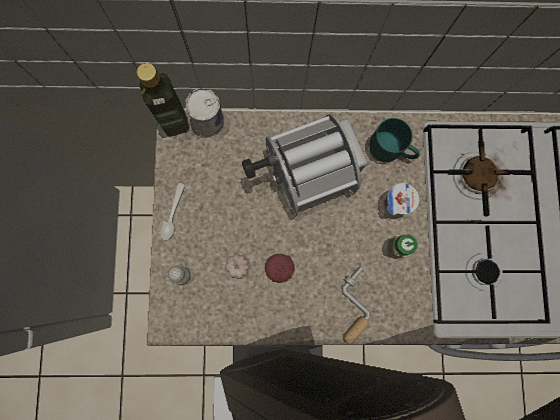

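The scene view shows the machine at about (275,195), with its grip head near (230,190). In the top view the grip head is at about (250,168), pointing to world +y. I'll zoom in on both.

```bash
python3 - <<'E'
import cv2,numpy as np
a=cv2.imread("pics/scene0.png")[140:250,215:335]; b=cv2.imread("pics/top0.png")[110:220,235:375]
cv2.imwrite("pics/a.png",cv2.resize(cv2.convertScaleAbs(a,alpha=1.4),None,fx=5,fy=5,interpolation=cv2.INTER_CUBIC))
cv2.imwrite("pics/b.png",cv2.resize(cv2.convertScaleAbs(b,alpha=1.8),None,fx=5,fy=5,interpolation=cv2.INTER_CUBIC))
E
```

```text
(no output)
```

View pics/a.png

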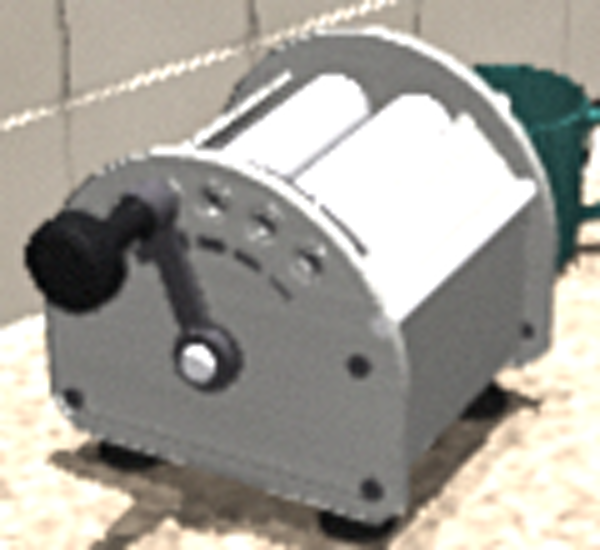

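View pics/b.png

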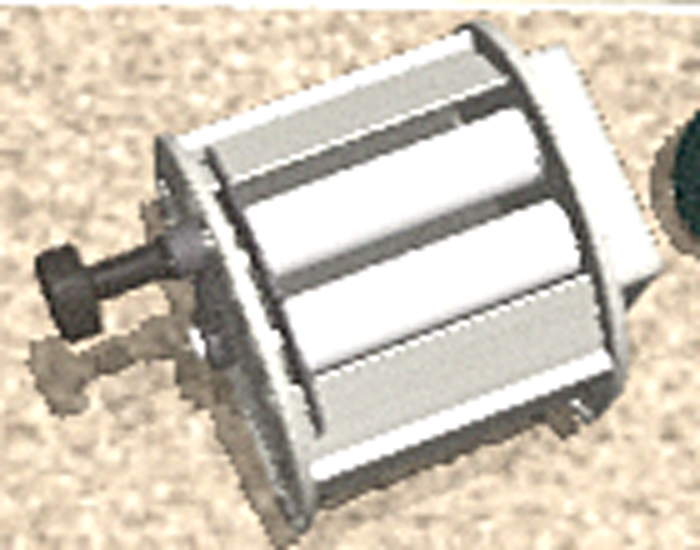

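Scene crop: the head is centred at about (75,260), the holes at (213,200), (263,222) and (310,260), and the axle bolt at (197,365). Top crop: head centre is about (71,292), and the neck runs from (95,280) to (165,255). Next I'll cast rays at the known heights.

```bash
cat > h.py <<'E'
import numpy as np
C={n:dict(np.load(f"{n}0.npz")) for n in("scene","top")}
def ray(n,u,v):
    c=C[n]; d=c["R"].T@np.array([(u-c["cx"])/c["fx"],(v-c["cy"])/c["fy"],1]); return -c["R"].T@c["t"],d
def onz(n,u,v,z):
    o,d=ray(n,u,v); return o+d*(z-o[2])/d[2]
def proj(n,X):
    c=C[n]; p=c["R"]@X+c["t"]; return np.array([c["fx"]*p[0]/p[2]+c["cx"],c["fy"]*p[1]/p[2]+c["cy"]])
def tri(a,b):
    (o,d),(p,e)=ray(*a),ray(*b); s=np.linalg.lstsq(np.c_[d,-e],p-o,rcond=None)[0]
    P,Q=o+s[0]*d,p+s[1]*e; return (P+Q)/2,np.linalg.norm(P-Q)
E
python3 - <<'E'
from h import *
S=lambda x,y:(x/5+215-.4,y/5+140-.4); T=lambda x,y:(x/5+235-.4,y/5+110-.4)
np.set_printoptions(precision=4,suppress=True)
H=[onz("scene",*S(*p),z) for p,z in (((213,200),.150),((263,222),.1458),((310,260),.1336))]
print("holes",H)
print("axle",onz("scene",*S(205,358),.08))
for p in((71,292),(95,280),(130,266),(165,255)): print("top z=.146",onz("top",*T(*p),.1458))
print("head tri",tri(("scene",*S(75,260)),("top",*T(71,292))))
# top plate's outer upper edge, plate ends; feet of machine
d=onz("top",*T(165,255),.1458)-onz("top",*T(71,292),.1458); print("axis deg",np.degrees(np.arctan2(-d[1],-d[0])))
d=H[2]-H[0]; print("plate dir deg",np.degrees(np.arctan2(d[1],d[0])), np.linalg.norm(d[:2]))
E
```

```text
holes [array([0.587 , 0.0131, 0.15  ]), array([0.565 , 0.0043, 0.1458]), array([ 0.5452, -0.0041,  0.1336])]
axle [0.5835 0.0227 0.08  ]
top z=.146 [0.586  0.079  0.1458]
top z=.146 [0.5911 0.0692 0.1458]
top z=.146 [0.5972 0.0548 0.1458]
top z=.146 [0.602  0.0405 0.1458]
head tri (array([0.5868, 0.0798, 0.1453]), np.float64(0.002114444255463457))
axis deg 112.51367700347205
plate dir deg -157.67900267015298 0.04512864018297741
```

Measurements agree: out axis at 112.4°, hole spacing 45 mm as given, and the head triangulates to z = 0.145. The neck should be at about (0.595, 0.0565, 0.146). First I'll turn the tool so its x axis lies along the out axis.

Emit:
{"fn": "send_rows", "kwargs": {
  "series": [
    [[0,0,0,0,0,-0.153,1],[0,0,0,0,0,-0.153,1],[0,0,0,0,0,-0.153,1],[0,0,0,0,0,-0.153,1],[0,0,0,0,0,-0.153,1],[0,0,0,0,0,-0.153,1],[0,0,0,0,0,-0.153,1],[0,0,0,0,0,-0.153,1],[0,0,0,0,0,-0.153,1],[0,0,0,0,0,-0.153,1]]
  ],
  "force": 40
}}

```text
time: 1.35
eef_pos: [0.2806, -0.6135, 0.2305]
tcp_rot: [0.555, 0.832, 0.0, -0.001]
contact_force: [0.4, -0.8, 0.4]
opening: 1.0
finger_force: 0.0
```

```bash
cat >> h.py <<'E'
from scipy.spatial.transform import Rotation as Rn
from plant import ctrl
np.set_printoptions(precision=4,suppress=True)
def togo(X):
    s=ctrl.get_state(); R=Rn.from_quat(s["tcp_rot"])
    print("t",s["time"],"tcp",s["eef_pos"],"xyaw",np.degrees(np.arctan2(*R.as_matrix()[[1,0],[0,0]])),"z",R.as_matrix()[:,2],
     "go cm",R.inv().apply(np.array(X)-s["eef_pos"])*100,"F",s["contact_force"],"open",s["opening"],s["finger_force"])
E
python3 -c "from h import *;togo([.595,.0565,.23])"
```

```text
t 1.35 tcp [ 0.2806 -0.6135  0.2305] xyaw 112.52136674475751 z [-0.0004  0.0014 -1.    ] go cm [49.8441 54.7074  0.1256] F [ 0.3957 -0.8172  0.4491] open 0.9998070429803906 0.0
```

Emit:
{"fn": "send_rows", "kwargs": {
  "series": [
    [[4.1,4.5,0,0,0,0,1],[4.1,4.5,0,0,0,0,1],[4.1,4.5,0,0,0,0,1],[4.1,4.5,0,0,0,0,1],[4.1,4.5,0,0,0,0,1],[4.1,4.5,0,0,0,0,1],[4.1,4.5,0,0,0,0,1],[4.1,4.5,0,0,0,0,1],[4.1,4.5,0,0,0,0,1],[4.1,4.5,0,0,0,0,1]]
  ]
}}

```text
time: 2.6
eef_pos: [0.5424, -0.0621, 0.231]
tcp_rot: [0.558, 0.83, -0.0, -0.0]
contact_force: [0.5, 0.4, 0.4]
opening: 1.003
finger_force: 0.0
```

```bash
python3 -c "from h import *;togo([.595,.0565,.23])"
```

```text
t 2.6 tcp [ 0.5424 -0.0621  0.231 ] xyaw 112.23299697585499 z [-0.0003 -0.     -1.    ] go cm [8.9848 9.3572 0.0997] F [0.5266 0.3572 0.4497] open 1.003034765288876 0.0
```

Emit:
{"fn": "send_rows", "kwargs": {
  "series": [
    [[4.4,4.4,0,0,0,0,1],[4.4,4.4,0,0,0,0,1],[0,0.8,0,0,0,0,1],[0,0,0,0,0,0,1],[0,0,0,0,0,0,1]]
  ]
}}

```text
time: 3.22
eef_pos: [0.5972, 0.0525, 0.231]
tcp_rot: [0.558, 0.83, -0.0, -0.0]
contact_force: [0.0, -0.7, 0.0]
opening: 1.003
finger_force: 0.0
```

```bash
python3 - <<'E'
from h import *
import cv2
togo([.595,.0565,.127])
for n,(y,x) in {"scene":(100,190),"top":(80,200)}.items():
    cv2.imwrite(f"pics/{n}1.png",cv2.resize(ctrl.read_camera(n)["img"][y:y+150,x:x+190,::-1],None,fx=4,fy=4,interpolation=cv2.INTER_CUBIC))
E
```

```text
t 3.225 tcp [0.5972 0.0525 0.231 ] xyaw 112.14030890318827 z [-0.0009 -0.0002 -1.    ] go cm [ 0.4574 -0.0435 10.3961] F [ 0.0186 -0.7067  0.0038] open 1.0031265810592127 0.0
```

View pics/scene1.png

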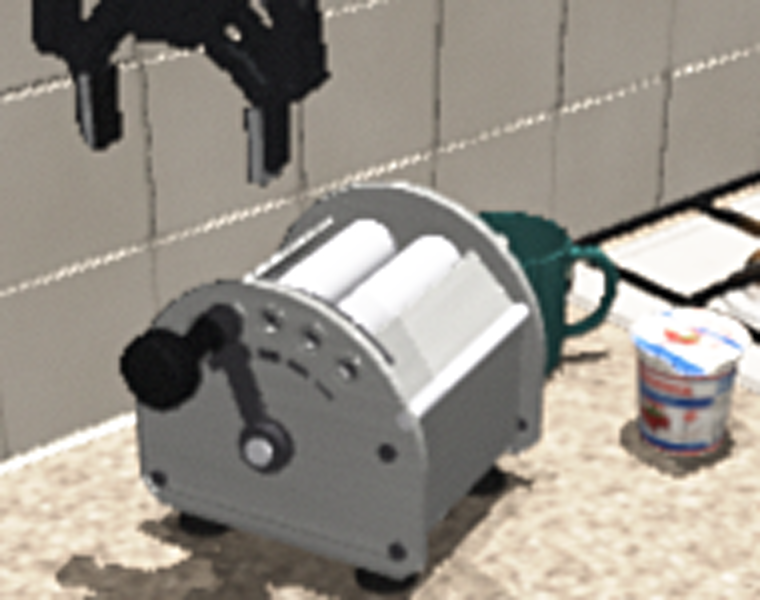

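The fingers hover over the grip as planned, with the neck at about crop (200,340). I'll move 4 mm outward, then go down.

Emit:
{"fn": "send_rows", "kwargs": {
  "series": [
    [[0.4,0,2.4,0,0,0,1],[0,0,3,0,0,0,1],[0,0,2.5,0,0,0,1],[0,0,1.5,0,0,0,1],[0,0,1,0,0,0,1],[0,0,0,0,0,0,1],[0,0,0,0,0,0,1]]
  ]
}}

```text
time: 4.2
eef_pos: [0.5969, 0.0573, 0.1285]
tcp_rot: [0.558, 0.83, 0.0, 0.001]
contact_force: [0.1, -0.7, 0.1]
opening: 1.001
finger_force: 0.0
```

```bash
python3 - <<'E'
from h import *
import cv2
togo([.5955,.0565,.127])
t=ctrl.read_camera("top")["img"][110:220,220:360,::-1]; s=ctrl.read_camera("scene")["img"][120:230,190:330,::-1]
cv2.imwrite("pics/g1.png",cv2.convertScaleAbs(cv2.resize(np.hstack([s,t]),(800,314),interpolation=cv2.INTER_CUBIC),alpha=1.6))
E
```

```text
t 4.2 tcp [0.5969 0.0573 0.1285] xyaw 112.22662136430594 z [ 0.0019 -0.0001 -1.    ] go cm [-0.0186 -0.1596  0.1455] F [ 0.0674 -0.6569  0.0656] open 1.0007434821377816 0.0
```

View pics/g1.png

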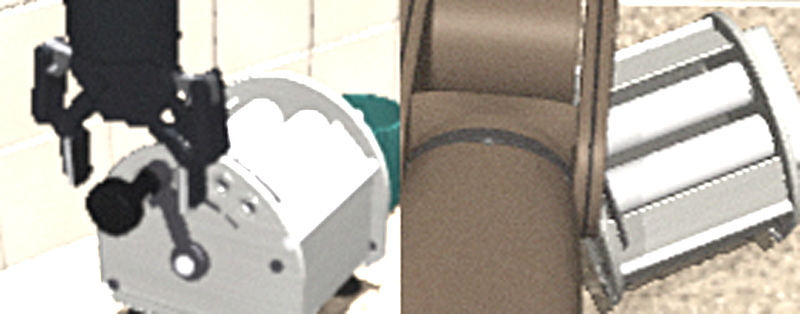

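Both fingers straddle the neck at left crop (140,180), clear of the head. Now I'll close gently.

Emit:
{"fn": "send_rows", "kwargs": {
  "series": [
    [[0,-0.1,0.1,0,0,0,0],[0,0,0,0,0,0,-0.4],[0,0,0,0,0,0,-1],[0,0,0,0,0,0,-1],[0,0,0,0,0,0,-1],[0,0,0,0,0,0,-1],[0,0,0,0,0,0,-1],[0,0,0,0,0,0,-1]]
  ],
  "force": 50
}}

```text
time: 5.3
eef_pos: [0.5953, 0.0571, 0.1264]
tcp_rot: [0.558, 0.83, 0.0, 0.0]
contact_force: [0.5, 0.5, 1.7]
opening: 0.167
finger_force: 48.7
```

```bash
python3 - <<'E'
from h import *
import cv2
togo([.5955,.0565,.127])
cv2.imwrite("pics/g2.png",cv2.convertScaleAbs(cv2.resize(ctrl.read_camera("scene")["img"][130:220,200:320,::-1],(800,600),interpolation=cv2.INTER_CUBIC),alpha=2))
E
```

```text
t 5.3 tcp [0.5953 0.0571 0.1264] xyaw 112.22489355176329 z [ 0.0002  0.0002 -1.    ] go cm [-0.0617 -0.0058 -0.0556] F [0.5167 0.4942 1.6738] open 0.16671666069374766 48.654212951660156
```

View pics/g2.png

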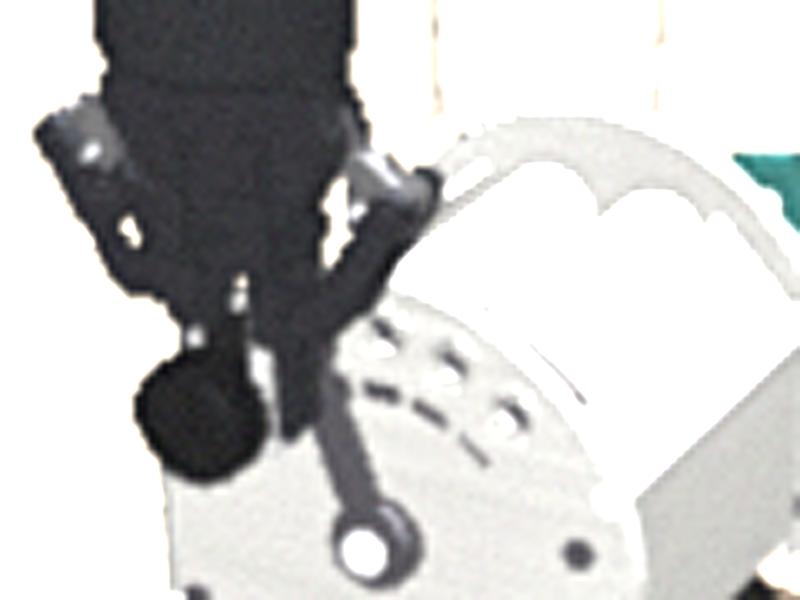

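The opening of about 14–16 mm at 49 N matches the neck, so it is gripped. Next I'll pull straight out (+x) by 14.5 mm.

Emit:
{"fn": "send_rows", "kwargs": {
  "series": [
    [[0.3,0,0,0,0,0,-1],[0.4,0,0,0,0,0,-1],[0.4,0,0,0,0,0,-1],[0.35,0,0,0,0,0,-1],[0,0,0,0,0,0,-1],[0,0,0,0,0,0,-1],[0,0,0,0,0,0,-1]]
  ]
}}

```text
time: 6.22
eef_pos: [0.5914, 0.0671, 0.1265]
tcp_rot: [0.557, 0.83, -0.002, 0.004]
contact_force: [3.5, -10.3, -2.1]
opening: 0.171
finger_force: 48.7
```

```bash
python3 - <<'E'
from h import *
togo([.5953,.0571,.1264])
E
```

```text
t 6.225 tcp [0.5914 0.0671 0.1265] xyaw 112.26767225938534 z [ 0.0042 -0.0066 -1.    ] go cm [-1.0699 -0.0143  0.0138] F [  3.47   -10.3025  -2.133 ] open 0.1714749650319286 48.66485059261322
```

The spring force is 10.9 N, but the tool only moved 10.7 mm. I'll pull another 4 mm.

Emit:
{"fn": "send_rows", "kwargs": {
  "series": [
    [[0.2,0,0,0,0,0,-1],[0.2,0,0,0,0,0,-1],[0,0,0,0,0,0,-1],[0,0,0,0,0,0,-1]]
  ]
}}

```text
time: 6.72
eef_pos: [0.59, 0.0705, 0.1265]
tcp_rot: [0.557, 0.83, -0.002, 0.004]
contact_force: [4.4, -9.5, -2.9]
opening: 0.167
finger_force: 48.7
```

```bash
python3 - <<'E'
from h import *
togo([.5953,.0571,.1264])
E
```

```text
t 6.725 tcp [0.59   0.0705 0.1265] xyaw 112.27321251262174 z [ 0.0047 -0.0072 -1.    ] go cm [-1.4365 -0.0192  0.0211] F [ 4.4432 -9.4721 -2.8742] open 0.16707815098836137 48.664408922195435
```

The plunger is out about 14 mm. Next I'll swing along the 70 mm arc.

Emit:
{"fn": "send_rows", "kwargs": {
  "series": [
    [[0,-0.39,-0.13,0,0,0,-1],[0,-0.39,-0.1,0,0,0,-1],[0,-0.4,-0.08,0,0,0,-1],[0,-0.4,-0.06,0,0,0,-1],[0,-0.4,-0.04,0,0,0,-1],[0,-0.41,-0.01,0,0,0,-1],[0,0,0,0,0,0,-1],[0,0,0,0,0,0,-1]]
  ]
}}

```text
time: 7.72
eef_pos: [0.5707, 0.0619, 0.1327]
tcp_rot: [0.558, 0.83, 0.001, 0.007]
contact_force: [7.3, -9.0, 0.3]
opening: 0.17
finger_force: 48.8
```

```bash
python3 - <<'E'
from h import *
import cv2
togo(np.array([.5953,.0571,.1306])+.0239*np.array([-.9245,-.381,0]))
cv2.imwrite("pics/g3.png",cv2.convertScaleAbs(cv2.resize(ctrl.read_camera("scene")["img"][130:220,200:320,::-1],(800,600),interpolation=cv2.INTER_CUBIC),alpha=2))
E
```

```text
t 7.725 tcp [0.5707 0.0619 0.1327] xyaw 112.20977685017358 z [ 0.0131 -0.0062 -0.9999] go cm [-1.3783 -0.3005  0.2245] F [ 7.2776 -8.9926  0.3053] open 0.1695852013377894 48.8476037979126
```

View pics/g3.png

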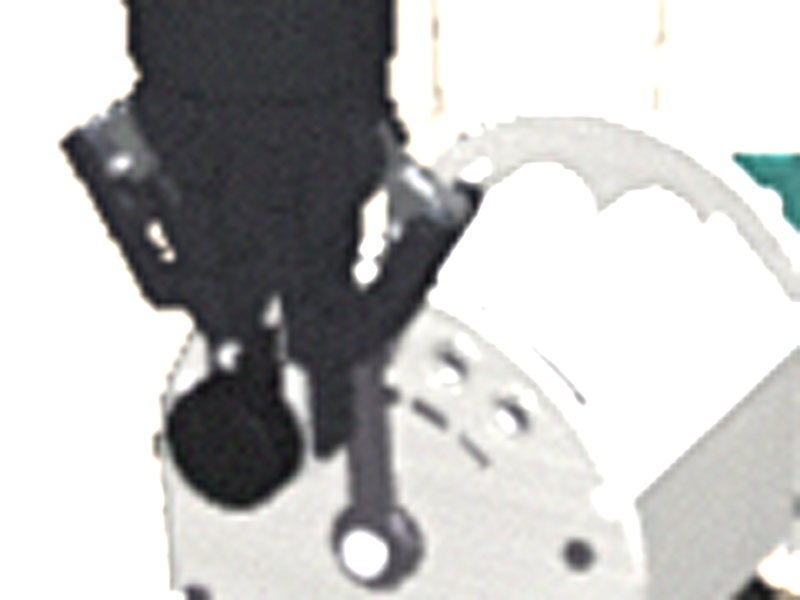

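The lever now stands almost upright (from crop (365,550) to (370,390)), about 3 mm short along the arc. I'll move 3 mm more.

Emit:
{"fn": "send_rows", "kwargs": {
  "series": [
    [[0,-0.2,0.05,0,0,0,-1],[0,-0.1,0,0,0,0,-1],[0,0,0,0,0,0,-1],[0,0,0,0,0,0,-1]]
  ]
}}

```text
time: 8.28
eef_pos: [0.5692, 0.0611, 0.1328]
tcp_rot: [0.558, 0.83, 0.002, 0.009]
contact_force: [10.9, -7.1, -1.1]
opening: 0.166
finger_force: 48.8
```

```bash
cat >> h.py <<'E'
def g():
    s=ctrl.get_state(); z=Rn.from_quat(s["tcp_rot"]).as_matrix()[:,2]
    d=s["eef_pos"]-.019*z-np.array([.5953,.0571,.1454]); o=np.array([-.381,.9245,0]); r=np.array([-.9245,-.381,0])
    F=s["contact_force"]; print("t",s["time"],"mm out,right,up",1e3*np.array([d@o,d@r,d[2]]),"F",F@o,F@r,F[2],s["opening"],s["finger_force"])
E
python3 -c "from h import *;g()"
```

```text
t 8.275 mm out,right,up [13.8326 22.84    6.3692] F -10.734896008038765 -7.352909217603321 -1.0645276003789814 0.16579954593245325 48.81377041339874
```

Emit:
{"fn": "send_rows", "kwargs": {
  "series": [
    [[0,-0.2,0,0,0,0,-1],[0,0,0,0,0,0,-1],[0,0,0,0,0,0,-1]]
  ]
}}

```text
time: 8.65
eef_pos: [0.5681, 0.0606, 0.1329]
tcp_rot: [0.558, 0.83, 0.003, 0.009]
contact_force: [12.4, -6.4, -1.5]
opening: 0.167
finger_force: 48.7
```

```bash
python3 -c "from h import *;g()"
```

```text
t 8.65 mm out,right,up [13.8188 24.1409  6.4659] F -10.640231106033028 -9.07376681764301 -1.5436538006474732 0.16746189293572414 48.746729493141174
```

Emit:
{"fn": "send_rows", "kwargs": {
  "series": [
    [[-0.3,0,0,0,0,0,-1],[-0.3,0,0,0,0,0,-1],[-0.3,0,0,0,0,0,-1],[0,0,0,0,0,0,-1],[0,0,0,0,0,0,-1]]
  ]
}}

```text
time: 9.28
eef_pos: [0.5712, 0.0528, 0.1329]
tcp_rot: [0.558, 0.83, 0.004, 0.009]
contact_force: [10.5, -4.8, -0.7]
opening: 0.169
finger_force: 48.8
```

```bash
python3 -c "from h import *;g()"
```

```text
t 9.275 mm out,right,up [ 5.431  24.2131  6.4896] F -8.398946744223036 -7.8815915218541255 -0.7242785552564762 0.16897184584665892 48.83330583572388
```

It reached 5.4 mm with only the spring load, so the pin is in the hole. I'll ease in the rest.

Emit:
{"fn": "send_rows", "kwargs": {
  "series": [
    [[-0.3,0,0,0,0,0,-1],[-0.25,0,0,0,0,0,-1],[0,0,0,0,0,0,-1],[0,0,0,0,0,0,-1]]
  ]
}}

```text
time: 9.78
eef_pos: [0.5729, 0.0484, 0.1329]
tcp_rot: [0.558, 0.83, 0.004, 0.008]
contact_force: [9.9, -2.4, -0.0]
opening: 0.164
finger_force: 48.9
```

```bash
python3 -c "from h import *;g()"
```

```text
t 9.775 mm out,right,up [ 0.6326 24.292   6.4682] F -6.008615528115596 -8.220986093643404 -0.02558151946150411 0.16360022331964305 48.89954745769501
```

Home to within about 0.6 mm. Now I'll open, wait, and go straight up.

Emit:
{"fn": "send_rows", "kwargs": {
  "series": [
    [[0,0,0,0,0,0,-0.4],[0,0,0,0,0,0,0.2],[0,0,0,0,0,0,1],[0,0,0,0,0,0,1],[0,0,0,0,0,0,1],[0,0,0,0,0,0,1],[0,0,0,0,0,0,1],[0,0,0,0,0,0,1]]
  ]
}}

```text
time: 10.78
eef_pos: [0.567, 0.0498, 0.13]
tcp_rot: [0.558, 0.83, 0.0, -0.0]
contact_force: [-1.5, -0.1, 1.2]
opening: 1.0
finger_force: 0.0
```

```bash
python3 -c "from h import *;g()"
```

```text
t 10.775 mm out,right,up [ 4.034  28.9798  3.6357] F 0.476239354472269 1.3922011705885948 1.2060444749171706 0.9996885209695372 0.0
```

Emit:
{"fn": "send_rows", "kwargs": {
  "series": [
    [[0,0,-1,0,0,0,1],[0,0,-2,0,0,0,1],[0,0,-4,0,0,0,1],[0,0,-4,0,0,0,1],[0,0,-2,0,0,0,1],[0,0,0,0,0,0,1],[0,0,0,0,0,0,1]]
  ]
}}

```text
time: 11.65
eef_pos: [0.5661, 0.0499, 0.2582]
tcp_rot: [0.558, 0.83, -0.001, -0.001]
contact_force: [-0.3, -1.2, -0.7]
opening: 1.001
finger_force: 0.0
```

```bash
python3 - <<'E'
from h import *
import cv2
g()
i=ctrl.read_camera("scene")["img"][130:220,200:320,::-1]
cv2.imwrite("pics/g4.png",cv2.convertScaleAbs(cv2.resize(i,(800,600),interpolation=cv2.INTER_CUBIC),alpha=1.5))
# expected head centre px in crop x6.67 at next hole, home / resting on plate, and start for check
n=np.array([.587,.0131,.15]);o=np.array([-.381,.9245,0]);r=np.array([-.9245,-.381,0])
for X in(n+.062*o,n+.073*o,n-.0239*r-[0,0,.0042]+.062*o): print((proj("scene",X)-[200,130]+.5)*20/3)
E
```

```text
t 11.65 mm out,right,up [  4.4071  29.7198 131.8235] F -0.9532541907646129 0.7162080083453417 -0.6829755539479436 1.0010597481422048 0.0
[274.9953 419.9957]
[254.3953 436.1726]
[207.5464 414.3695]
```

View pics/g4.png

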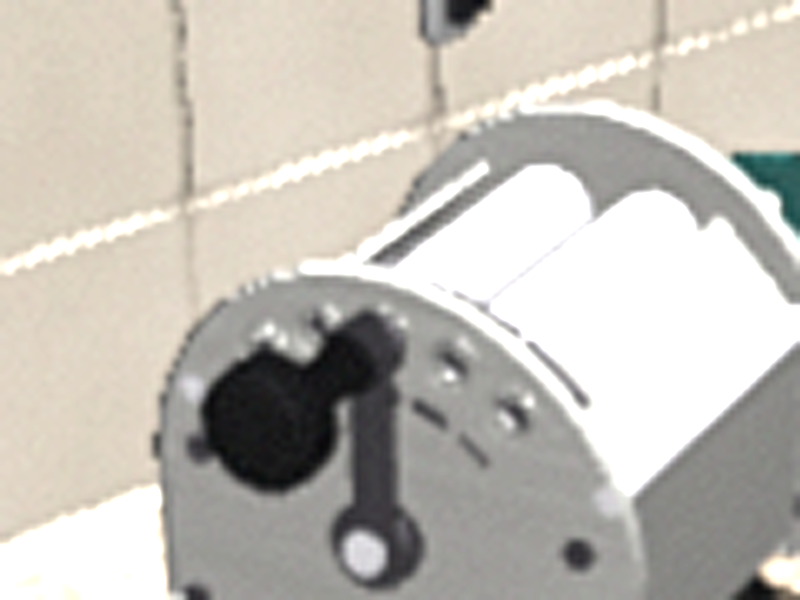

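The head is centred at about (270,420). The prediction for home in the next hole was (275,420), against (254,436) if it were resting on the plate. The lever is upright, so the plunger is home, and the gripper is clear.

```bash
python3 -c "
from plant import ctrl
print(ctrl.sign_off())"
```

```text
the job is handed in; nothing more can be done
None
```

The lever is one notch thinner, in the middle hole with the plunger sprung home as far as the last camera picture shows. The gripper is clear, the crank, shaker, garlic and onion were not touched on the way, and the job was handed in at about 12 s; no verdict came back.

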